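# Seat a taper-shank post in the bench socket

### The arm

A 6-joint arm with a two-finger parallel gripper is mounted at the origin on the work surface; the furniture and walls round the work are solid. World frame = base frame: x ahead of the robot, y to its left, z up, the work surface at z = 0. Lengths are in m, angles in rad, forces in N, time in s.
With the tool pointing down it reaches from about 0.35 to 0.975 m from the base axis. Payload 4.9 kg.
Tool frame: the origin (TCP) lies midway between the tips of the shut fingers; the grasp point (between the pads) lies 19 mm behind it; z points along the fingers, y is the direction in which the jaws open and shut (so a half turn about z gives the same grasp; the last joint's range is limited). The gripper opens to 85 mm and grips with 20 to 120 N. Pads are 22 mm wide; open, the fingers measure 114 mm over their backs; the gripper's body (76 mm by 85 mm) begins 54 mm behind the grasp point. The pads swing forward as they close: fully open they stand 13 mm farther back than shut.
Start: joints at [-1.404, 0.053, 1.613, -0, 1.476, -0.119], TCP at [0.176, -0.6, 0.231] pointing down, gripper open.
Joint ranges: [-3.01, 3.01], [-1.01, 2.22], [0.06, 2.58], [-1.02, 4.17], [0.09, 2.62], [-3.14, 3.14]. Speed limits (rad/s): [2.57, 2.57, 3.14, 3.14, 3.14, 3.14].

### API

Orientations are given as a unit quaternion [w, x, y, z].
In Python, from plant import state, grab_frame, camera_params, job_done, boxes_of gives the robot as it stands.
- The arm moves only by the tool step_arm, never from a script. Its argument "steps" is a list of rows, each a list of 4 numbers: the shift along the tool's x, y, z in mm, then the turn about the tool's z in degrees. A call has 1 to 8 rows; each row shifts and turns the pose as measured when the row begins, along the tool's axes as they then stand; what a row does not reach is not made up. A row lasts 1/10 s, in which the tool goes at most 50 mm and 8.59 degrees, less where a joint would pass 70% of its speed; a pose out of reach is approached as far as the arm can. A call is refused whole if a number of a shift passes 50 or a number of a turn 8.59, either way. A call with a gripper value outside its range is refused whole. "claw" is the opening in per cent of the stroke, from 0 (shut) to 100 (fully open), set as the call begins (left out, the last holds). The fingers move at their own pace and stop on an object; the grip force is fixed at half the most. Time passes only in rows, so rows that do not move let the fingers close. It gives the time, the measured TCP pose, the force and the opening at its end, in the units of the state.
- state(): the state, without advancing time (a new reading comes with each control period).
- grab_frame(name): name is "scene" or "top" or "wrist"; returns (picture, depth): 420x560x3 uint8, red, green, blue; 420x560 float32, m along the optical axis (not along the pixel's ray), 0 where there is no reading.
- camera_params(name): a dict with "mtx" (3x3 intrinsics, pixels), "extrinsics" (4x4, takes a point from camera to world coordinates); the wrist camera has in their place "T_tool_cam" (4x4, takes a point from camera to tool coordinates, whose origin is the TCP and whose axes are the flange's). Camera axes: x right, y down, z forward; pixel columns grow to the right and rows downward; lengths in m; the calibration is good to about 2 mm. A picture is of the moment at which its call begins: read the wrist's pose just before it. camera_params takes no time and is no camera call.
- job_done(): hands the job in, once; it reports no verdict.
Trained networks look in the newest picture that a camera, given by its name, has taken for a name from the list of things; names that differ only in an ending like _2 or _b are one class to them, and where a whole thing is asked for, a point or a joint stands for the part that bears it (a point fixed in the world has none). Each returns a list of dicts, best first, with "p" (0 to 1); they miss things now and then, are a little off and sometimes report something else, mostly with a low value. They report only what shows in the picture. A call takes as long as a camera call. They do not tell look-alikes from the thing itself.
- boxes_of(camera, label): "box" ([left, top, width, height] in pixels, round what is visible of it).
The state is a dict: "time": time; "joint_pos": joint angles; "joint_vel": joint speeds; "joint_efforts": joint torques, N m; "tool_pos": TCP position; "tool_rot": TCP orientation; "contact_force": force on the tool from outside, world axes, zero at the start; "ft_torque": the same for the moment, N m; "gripper_width": opening from 0.0 (shut) to 1.0 (fully open).
Only numpy, scipy, OpenCV 4.12 (cv2) and the standard library are available. Lean on these libraries where they do the work, as an engineer would, in place of code of your own. Each camera call takes 0.05 s, during which the arm holds its last target. There are 200 camera calls.

### The job

Take the round-headed taper post from the rack, set it shank-down in the taper socket without forcing it, and let go so that it stands there upright on its own with its collar still clear of the socket. Then pick up the tapping weight by its neck and tap the post down with it until the collar is fully down on the socket's rim and the taper has locked, and stand the weight upright on the bench again. Leave the square-headed post in the rack, and do not push the mug or the bottle about.

Things in the scene. Friction and masses are not known exactly. Their poses are not given: they have to be found in the camera images.
- post_mid (a point): Middle of the round-headed post, bare steel, 130 mm long, 0.22 kg, upright in a rack hole; z up its axis. Shank 60 mm long, 22 mm thick at the tip, 32 at the top; collar 47 mm wide, 10 mm thick; round head 30 mm thick, 60 mm high, flat top. The point is 65 mm above the tip, 5 mm above the collar's underside, 35 mm below the head's middle (grip there), 65 mm below the top.
- square_post_mid (a point): The same point of the square-headed taper post in the rack's other hole: same shank and collar, but a head 26 mm square, 60 mm high. It stays where it is.
- rack_top (a point): Fixed aluminium rack plate, 66 x 170 mm, on short legs; the point is the centre of its upper face, 74 mm above the bench. y runs along it, x across. Its two 37 mm holes lie at y = +45 and -45 mm. The posts hang by their collars and come straight up (65 mm to clear). Fingers that close along x keep clear of the other post.
- socket_rim (a point): Fixed steel block, 86 mm square, 75 mm high, on a flange 86 x 130 mm. The point: centre of the bore's 37 mm mouth, level with the flat top (rim); z up the bore. A sprung split sleeve inside fits the shank. Set in lightly, the post stops finger tight, collar 5 to 10 mm above the rim; some 8 to 18 N down drives it on, and it stays. Home: collar on the rim, post_mid 5 mm above this point.
- weight_mid (a point): Middle of the tapping weight: dark steel, 110 mm high, 0.5 kg, standing on the bench; z up its axis. From below: flat white nylon striking face 46 mm wide, body 50 mm thick to 45 mm up, shoulder to 53 mm, round neck 28 mm thick from 53 to 102 mm (grip there), knob 32 mm. The point is 55 mm above the underside.
- tea_mug: Spotted china mug, 93 mm high, at the back; a bystander. Origin at the centre of its underside.
- alcohol_bottle: White dispenser bottle with a blue collar, 138 mm high, at the back; a bystander. Origin at the centre of its underside.
Things that resemble listed ones, but are neither listed nor needed, are in the scene too. What is shaped like the part that bears socket_rim but brown is not meant.

How it is judged:
On the way, in this order (a step that is already met when the one before it is completed fails the run):
1. the round-headed post stands in the socket on its own, let go, with its collar still 3 to 15 mm above the rim (z of post_mid in the frame of socket_rim between 0.008 and 0.02 m and horizontal distance between post_mid and socket_rim below 0.008 m and angle between post_mid's own z axis and vertical below 0.15 rad and contact force between the fingers and post below 0.1 N), for 0.2 s.
2. the post is driven home, collar within 2 mm of the rim, with the tapping weight, held in the gripper, bearing on it (z of post_mid in the frame of socket_rim below 0.007 m and horizontal distance between post_mid and socket_rim below 0.005 m and contact force between weight and post above 2 N and contact force between the fingers and weight above 1 N), for 0.04 s.
At the end, for the whole second after the job is handed in: The round-headed post stands locked in the socket: collar within 2 mm of the rim, within 4 mm of the bore's axis, within 3 degrees of upright. The weight stands upright (within 6 degrees) at rest on the bench, not touching the post. The square-headed post is still in the rack (z of post_mid in the frame of socket_rim below 0.007 m and horizontal distance between post_mid and socket_rim below 0.004 m and angle between post_mid's own z axis and vertical below 0.05 rad and linear speed of each of post, weight below 0.02 m/s and height (world z) of weight_mid between 0.05 and 0.065 m and angle between weight_mid's own z axis and vertical below 0.1 rad and contact force between weight and post below 0.1 N and distance between square_post_mid and rack_top below 0.06 m).
It fails at once if the square-headed post is moved by more than 30 mm (distance of square_post_mid from where it was at the start of the episode above 0.03 m).
It fails at once if the mug or the bottle is pushed by more than 40 mm (distance of any of tea_mug, alcohol_bottle from where it was at the start of the episode above 0.04 m).
It also fails if it takes over 64 s, if anything falls off the work surface, if the arm or the gripper's body presses on something with over 40 N, if the wrist force passes 120 N, or if a joint passes its speed limit or range.

## Working session

There is one attempt and no reset: what is moved stays moved. The work goes in short steps, Python scripts to look and compute and a tool call to move; the robot and the scene stay as the last step left them, time stands still between calls to the robot, and variables do not carry over. Pictures are saved under pics/ and viewed, about 8 in all and at most 12, crops included, and the job is handed in when it is done.

Besides the shell and the picture viewer there is one more tool, called after "Emit:" by a JSON object that holds its "op" and its "data". step_arm: Moves the arm, as the interface text tells. Its arguments: {"type":"object","properties":{"steps":{"type":"array"},"claw":{"type":"number"}},"required":["steps"]}

```bash
mkdir -p pics
cat > h.py <<'E'
import numpy as np, cv2
from plant import *
def save(im,n): cv2.imwrite('pics/'+n,cv2.cvtColor(im,cv2.COLOR_RGB2BGR))
from scipy.spatial.transform import Rotation as R
def T_of(cam,s=None):
    c=camera_params(cam)
    if cam!='wrist': return np.array(c['mtx']),np.array(c['extrinsics'])
    T=np.eye(4); q=s['tool_rot']; T[:3,:3]=R.from_quat([q[1],q[2],q[3],q[0]]).as_matrix(); T[:3,3]=s['tool_pos']
    return np.array(c['mtx']),T@np.array(c['T_tool_cam'])
def cloud(cam,d,s=None):
    K,T=T_of(cam,s); v,u=np.indices(d.shape)
    P=np.stack([(u-K[0,2])/K[0,0]*d,(v-K[1,2])/K[1,1]*d,d],-1)
    P=P@T[:3,:3].T+T[:3,3]; P[d==0]=np.nan; return P
E
python3 - <<'E'
from h import *
ims=[]
for c in ('top','scene'):
    im,d=grab_frame(c); np.savez(c+'.npz',im=im,d=d); save(im,c+'.png'); P=cloud(c,d)
    for n in ('post_mid','square_post_mid','rack_top','socket_rim','weight_mid','tea_mug','alcohol_bottle'):
        for b in boxes_of(c,n)[:4]:
            x,y,w,h=b['box']; q=P[int(y):int(y+h)+1,int(x):int(x+w)+1].reshape(-1,3)
            ctr=P[min(int(y+h/2),419),min(int(x+w/2),559)]
            print(c,n,round(b['p'],2),np.round([x,y,w,h]),'ctr',ctr.round(3),'zmax',np.nanpercentile(q[:,2],98).round(3))
s=state();print(s['time'],s['tool_rot'],s['gripper_width'])
E
```

```text
top post_mid 0.76 [165. 257.  20.  11.] ctr [0.468 0.218 0.144] zmax 0.148
top square_post_mid 0.64 [202. 250.  14.  17.] ctr [0.479 0.132 0.146] zmax 0.147
top square_post_mid 0.21 [376. 257.  26.  18.] ctr [ 0.469 -0.33   0.113] zmax 0.113
top rack_top 0.89 [161. 242.  68.  35.] ctr [0.482 0.181 0.074] zmax 0.146
top socket_rim 0.94 [242. 248.  49.  33.] ctr [ 0.47  -0.01   0.016] zmax 0.08
top socket_rim 0.84 [307. 254.  50.  38.] ctr [ 0.448 -0.191  0.011] zmax 0.08
top tea_mug 0.72 [341. 155.  33.  46.] ctr [ 0.71  -0.258  0.062] zmax 0.101
top alcohol_bottle 0.95 [388. 174.  35.  25.] ctr [ 0.677 -0.376  0.111] zmax 0.143
scene post_mid 0.58 [213. 270.  20.  45.] ctr [0.459 0.245 0.093] zmax 0.143
scene post_mid 0.4 [203. 268.  66.  66.] ctr [0.44  0.22  0.065] zmax 0.14
scene square_post_mid 0.84 [238. 248.  19.  48.] ctr [0.471 0.156 0.095] zmax 0.143
scene rack_top 0.94 [204. 271.  64.  62.] ctr [0.486 0.183 0.007] zmax 0.135
scene socket_rim 0.93 [268. 237.  52.  53.] ctr [0.438 0.025 0.07 ] zmax 0.076
scene socket_rim 0.89 [322. 215.  37.  48.] ctr [ 0.43  -0.15   0.062] zmax 0.292
scene tea_mug 0.86 [278. 173.  32.  39.] ctr [ 0.687 -0.237  0.073] zmax 0.096
scene alcohol_bottle 0.91 [314. 153.  21.  44.] ctr [ 0.673 -0.367  0.09 ] zmax 0.139
0.8 [-3.62478389e-06  9.89809377e-01  1.42398729e-01  6.91813168e-06] 1.0022842902705804
```

View pics/top.png

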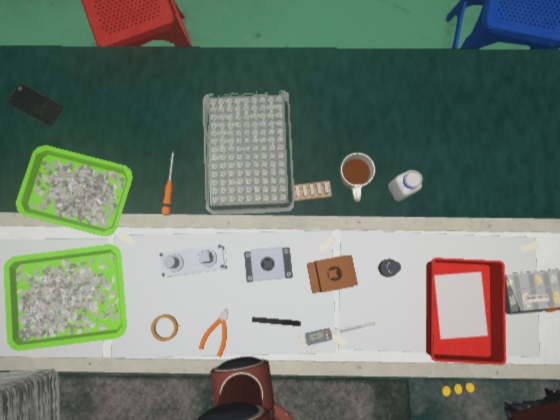

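View pics/scene.png

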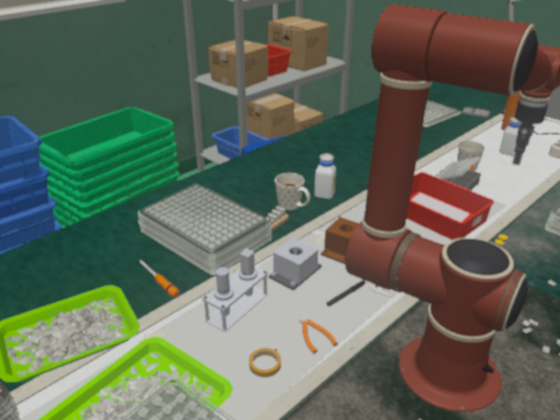

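The top view shows the rack at (195,260) with posts at (173,262) and (208,257), the grey socket at (268,264), the brown decoy at (332,273) and the weight at (389,268). The scene view agrees. Next I'll refine positions from the depth.

Run:
```python
from h import *
z=np.load('top.npz');im,d=z['im'],z['d'];P=cloud('top',d)
def reg(x0,y0,x1,y1,a,b,n):
    q=P[y0:y1,x0:x1].reshape(-1,3); q=q[(q[:,2]>a)&(q[:,2]<b)]
    r=cv2.minAreaRect((q[:,:2]*1000).astype(np.float32)); print(n,len(q),q.mean(0).round(4),'rect',np.round(r[0],1),np.round(r[1],1),round(r[2],1))
reg(155,235,190,285,.135,.16,'postL'); reg(192,235,225,285,.135,.16,'postR')
reg(155,235,235,285,.068,.082,'rack'); reg(240,240,295,290,.068,.085,'socket')
reg(370,250,410,290,.09,.13,'weight')
print(cloud('top',d)[300,270])
c1=cv2.resize(im[235:290,155:235],None,fx=6,fy=6,interpolation=cv2.INTER_CUBIC)
z=np.load('scene.npz');c2=cv2.resize(z['im'][235:335,195:275],None,fx=4,fy=4,interpolation=cv2.INTER_CUBIC)
o=np.zeros((400,800,3),np.uint8);o[:330,:480]=c1;o[:400,480:800]=c2;save(o,'crop.png')
```

```text
postL 111 [0.47   0.2316 0.1443] rect [469.  232.5] [27.6 28.5] 1.1
postR 108 [0.4839 0.1429 0.144 ] rect [483.9 143.2] [25.7 25.8] 11.9
rack 1101 [0.4767 0.186  0.0747] rect [477.3 188.3] [ 66.2 170.8] 8.9
socket 898 [ 0.471  -0.0147  0.0753] rect [471.  -14.9] [86.  85.8] 6.6
weight 127 [ 0.4653 -0.344   0.1092] rect [ 465.  -344.4] [29.6 28.5] 89.4
[ 0.3709714  -0.02202047 -0.00446121]
```

View pics/crop.png

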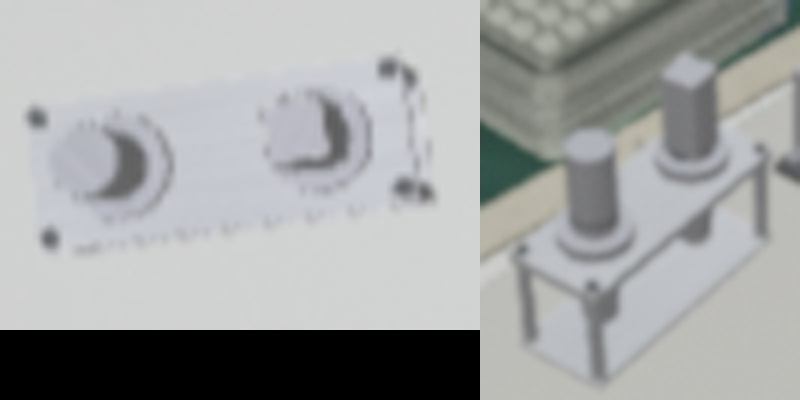

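The left post (top image 173,262) is the round one, at (0.470, 0.232). The right one is square. Rack and socket sizes and heights match the specs.

```bash
cat >> h.py <<'E'
def plan(tgt,head=None,vmax=45):
    s=state(); q=s['tool_rot']; M=R.from_quat([q[1],q[2],q[3],q[0]]).as_matrix(); p=np.array(s['tool_pos'])
    h=np.degrees(np.arctan2(M[1,1],M[0,1])); dh=0 if head is None else (head-h+90)%180-90
    print('t',s['time'],'pos',p.round(4),'head',h.round(1),'tilt z',M[:,2].round(3),'F',np.round(s['contact_force'],1),'w',round(s['gripper_width'],3))
    d=np.array(tgt)-p; n=int(max(1,np.ceil(np.abs(np.linalg.norm(d))*1000/vmax),np.ceil(abs(dh)/8)))
    rows=[]
    for i in range(n):
        m=M.T@(d/n)*1000; rows.append([*[float(x) for x in m.round(1)],round(float(-dh/n),2)])
        M=M@R.from_euler('z',-dh/n,degrees=True).as_matrix()
    print(n);[print(rows[i:i+8]) for i in range(0,n,8)]
E
python3 -c "
from h import *
plan((.47,.232,.23),8.9)"
```

```text
t 0.8 pos [ 0.1762 -0.5996  0.2313] head -73.6 tilt z [ 0.  0. -1.] F [-0.  -0.3 -0.3] w 1.002
20
[[25.8, -35.8, 0.1, -4.13], [28.3, -33.8, 0.1, -4.13], [30.7, -31.7, 0.1, -4.13], [32.9, -29.4, 0.1, -4.13], [34.9, -26.9, 0.1, -4.13], [36.8, -24.4, 0.1, -4.13], [38.4, -21.7, 0.1, -4.13], [39.9, -18.8, 0.1, -4.13]]
[[41.1, -15.9, 0.1, -4.13], [42.2, -12.9, 0.1, -4.13], [43.0, -9.8, 0.1, -4.13], [43.6, -6.7, 0.1, -4.13], [44.0, -3.6, 0.1, -4.13], [44.1, -0.4, 0.1, -4.13], [44.0, 2.8, 0.1, -4.13], [43.7, 5.9, 0.1, -4.13]]
[[43.2, 9.1, 0.1, -4.13], [42.4, 12.1, 0.1, -4.13], [41.4, 15.2, 0.1, -4.13], [40.2, 18.1, 0.1, -4.13]]
```

Emit:
{"op": "step_arm", "data": {"steps": [[26,-36,0,-4.1],[28,-34,0,-4.1],[31,-32,0,-4.1],[33,-29,0,-4.1],[35,-27,0,-4.1],[37,-24,0,-4.1],[38,-22,0,-4.1],[40,-19,0,-4.1]], "claw": 100}}

```text
time: 1.6
tool_pos: [0.2931, -0.2584, 0.2301]
tool_rot: [0.0, 0.907, 0.422, 0.001]
contact_force: [1.3, -0.1, -0.2]
gripper_width: 1.001
```

Emit:
{"op": "step_arm", "data": {"steps": [[41,-16,0,-4.1],[42,-13,0,-4.1],[43,-10,0,-4.1],[44,-7,0,-4.1],[44,-4,0,-4.1],[44,0,0,-4.1],[44,3,0,-4.1],[44,6,0,-4.1]]}}

```text
time: 2.4
tool_pos: [0.4068, 0.091, 0.2332]
tool_rot: [0.007, 0.743, 0.669, 0.004]
contact_force: [0.4, 0.2, 0.3]
gripper_width: 0.998
```

```bash
python3 -c "
from h import *
plan((.47,.232,.23),8.9)"
```

```text
t 2.4 pos [0.4068 0.091  0.2332] head -6.0 tilt z [ 0.015 -0.005 -1.   ] F [0.4 0.2 0.3] w 0.998
4
[[36.7, 12.0, 0.9, -3.73], [35.8, 14.4, 0.9, -3.73], [34.8, 16.7, 0.9, -3.73], [33.7, 18.9, 0.9, -3.73]]
```

Emit:
{"op": "step_arm", "data": {"steps": [[37,12,1,-3.7],[36,14,1,-3.7],[35,17,1,-3.7],[34,19,1,-3.7],[0,0,0,0]]}}

```text
time: 2.9
tool_pos: [0.4711, 0.2452, 0.2302]
tool_rot: [0.008, 0.643, 0.766, 0.004]
contact_force: [-0.1, -0.6, 0.4]
gripper_width: 1.003
```

Run:
```python
from h import *
plan((.47,.232,.23),8.9)
s=state(); im,d=grab_frame('wrist'); save(im,'w1.png'); P=cloud('wrist',d,s); np.savez('w1.npz',im=im,P=P)
q=P.reshape(-1,3)
for lo,hi,n in ((.138,.152,'tops'),(.07,.08,'plate')):
    k=q[(q[:,2]>lo)&(q[:,2]<hi)]
    print(n,len(k))
    if n=='tops':
        for nm,kk in (('L',k[k[:,1]>.19]),('R',k[k[:,1]<.19])):
            if len(kk)>5:
                r=cv2.minAreaRect((kk[:,:2]*1000).astype(np.float32));print(nm,len(kk),kk.mean(0).round(4),np.round(r[0],1),np.round(r[1],1),r[2])
```

```text
t 2.9 pos [0.4711 0.2452 0.2302] head 10.0 tilt z [ 0.018 -0.004 -1.   ] F [-0.1 -0.6  0.4] w 1.003
1
[[-12.8, -3.4, 0.2, 1.08]]
tops 2615
L 1479 [0.4709 0.2329 0.1436] [471.1 232. ] [28.5 29.4] 8.888099670410156
R 1136 [0.4847 0.1451 0.1434] [485.  143.2] [25.9 27. ] 12.360135078430176
plate 10224
```

View pics/w1.png

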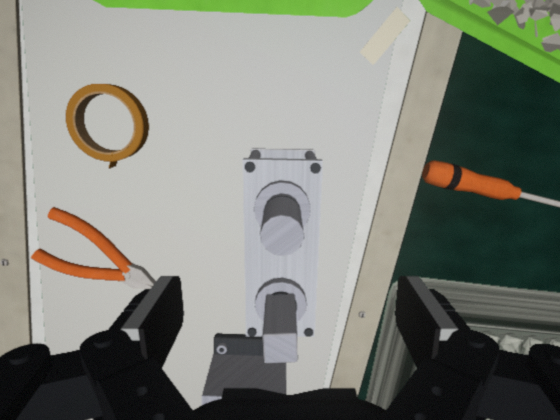

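The wrist view shows the round post under the jaws at (282,235), with the square one behind at (280,345). It agrees with the top camera, so I'll descend.

Emit:
{"op": "step_arm", "data": {"steps": [[-13,-2,0,1],[0,0,20,0],[0,0,25,0],[0,0,20,0],[0,0,0,0]]}}

```text
time: 3.45
tool_pos: [0.4722, 0.2225, 0.1661]
tool_rot: [0.011, 0.654, 0.756, 0.005]
contact_force: [0.8, 0.2, -0.5]
gripper_width: 1.003
```

```bash
python3 -c "
from h import *
plan((.471,.2325,.096),8.9)"
```

```text
t 3.45 pos [0.4722 0.2225 0.1661] head 8.3 tilt z [ 0.023 -0.006 -1.   ] F [ 0.8  0.2 -0.5] w 1.003
2
[[5.4, -0.7, 35.0, -0.32], [5.4, -0.6, 35.0, -0.32]]
```

Emit:
{"op": "step_arm", "data": {"steps": [[8,0,0,0],[0,0,0,0],[0,0,0,0]]}}

```text
time: 3.75
tool_pos: [0.472, 0.2287, 0.1693]
tool_rot: [0.012, 0.656, 0.755, 0.007]
contact_force: [-0.4, 0.3, 0.2]
gripper_width: 1.002
```

```bash
python3 -c "
from h import *
plan((.471,.2325,.096),8.9)"
```

```text
t 3.75 pos [0.472  0.2287 0.1693] head 8.0 tilt z [ 0.027 -0.006 -1.   ] F [-0.4  0.3  0.2] w 1.002
2
[[2.3, -1.2, 36.6, -0.46], [2.3, -1.2, 36.6, -0.46]]
```

Emit:
{"op": "step_arm", "data": {"steps": [[2,-1,30,0],[2,-1,20,0],[0,0,15,0]]}}

```text
time: 4.05
tool_pos: [0.4765, 0.2337, 0.1105]
tool_rot: [0.016, 0.656, 0.754, 0.013]
contact_force: [0.5, 0.9, -0.2]
gripper_width: 1.001
```

```bash
python3 -c "
from h import *
plan((.471,.2325,.096),8.9);s=state();print(s['joint_pos'],s['joint_vel'])"
```

```text
t 4.05 pos [0.4765 0.2337 0.1105] head 8.0 tilt z [ 0.041 -0.001 -0.999] F [ 0.5  0.9 -0.2] w 1.001
1
[[-0.4, -6.2, 14.3, -0.91]]
[ 0.32340745 -0.0905781   1.96355516 -0.01518276  1.22979116  0.1888796 ] [-0.00668314  0.19208364  0.09584252 -0.00371776 -0.29249516 -0.00289102]
```

The tool tilts a little more with each chained row, because each row re-anchors on a lagging pose. A camera call holds the target, which lets the arm settle. I'll go up in chained rows, then come down in single rows with holds, to take the tilt out.

Emit:
{"op": "step_arm", "data": {"steps": [[0,-4,-18,0],[0,0,-18,0],[0,0,-18,0],[0,0,-18,0],[0,0,-18,0],[0,0,-18,0]]}}

```text
time: 4.65
tool_pos: [0.4662, 0.2325, 0.2177]
tool_rot: [0.014, 0.656, 0.755, 0.009]
contact_force: [0.0, -0.0, -0.2]
gripper_width: 0.999
```

```bash
cat > hold.py <<'E'
from h import *
import sys
for _ in range(int(sys.argv[1])): grab_frame('wrist')
plan([float(a) for a in sys.argv[2:5]],float(sys.argv[5]) if len(sys.argv)>5 else None)
E
python3 hold.py 2 .471 .2325 .096 8.9
```

```text
t 4.75 pos [0.4679 0.2331 0.2204] head 8.0 tilt z [ 0.039 -0.003 -0.999] F [ 0.6 -0.2  0.9] w 1.003
3
[[-0.0, -0.6, 41.5, -0.29], [-0.0, -0.6, 41.5, -0.29], [-0.0, -0.6, 41.5, -0.29]]
```

Emit:
{"op": "step_arm", "data": {"steps": [[0,0,45,0]]}}

```text
time: 4.85
tool_pos: [0.4745, 0.2347, 0.1826]
tool_rot: [0.02, 0.656, 0.755, 0.019]
contact_force: [1.9, 1.5, -0.5]
gripper_width: 1.0
```

```bash
python3 hold.py 3 .471 .2325 .096 8.9
```

```text
t 5.0 pos [0.4673 0.2321 0.1717] head 8.0 tilt z [ 0.032 -0.005 -0.999] F [ 0.3  0.2 -0.3] w 1.003
2
[[0.3, 0.7, 37.9, -0.44], [0.3, 0.7, 37.9, -0.44]]
```

Emit:
{"op": "step_arm", "data": {"steps": [[0,2,38,0]]}}

```text
time: 5.1
tool_pos: [0.4747, 0.2337, 0.1398]
tool_rot: [0.017, 0.656, 0.755, 0.014]
contact_force: [1.8, 0.3, 0.5]
gripper_width: 0.998
```

```bash
python3 hold.py 4 .471 .2325 .096 8.9
```

```text
t 5.3 pos [0.47   0.2321 0.1339] head 8.0 tilt z [ 0.03  -0.006 -1.   ] F [ 0.  -0.  -0.7] w 0.998
1
[[0.6, -0.1, 37.9, -0.87]]
```

Emit:
{"op": "step_arm", "data": {"steps": [[0,1,36,0]]}}

```text
time: 5.4
tool_pos: [0.4776, 0.234, 0.1055]
tool_rot: [0.017, 0.656, 0.755, 0.014]
contact_force: [0.7, 0.5, 0.2]
gripper_width: 1.0
```

```bash
python3 hold.py 4 .471 .2325 .096 8.9
```

```text
t 5.6 pos [0.4724 0.2322 0.0993] head 8.0 tilt z [ 0.031 -0.006 -1.   ] F [-0.6 -0.3  0.3] w 1.003
1
[[0.6, -1.5, 3.2, -0.87]]
```

Emit:
{"op": "step_arm", "data": {"steps": [[0,-1,3,0],[0,0,0,0],[0,0,0,0],[0,0,0,0],[0,0,0,0],[0,0,0,0]], "claw": 0}}

```text
time: 6.2
tool_pos: [0.4731, 0.2331, 0.1033]
tool_rot: [0.014, 0.656, 0.755, 0.01]
contact_force: [-0.3, 0.1, -2.0]
gripper_width: 0.339
```

```bash
python3 hold.py 3 .471 .2325 .19
```

```text
t 6.35 pos [0.4731 0.2331 0.1033] head 8.0 tilt z [ 0.035 -0.004 -0.999] F [-2.  -0.2  0.3] w 0.333
2
[[-0.5, 0.4, -43.4, 0.0], [-0.5, 0.4, -43.4, 0.0]]
```

Emit:
{"op": "step_arm", "data": {"steps": [[0,0,-25,0],[0,0,-25,0],[0,0,-25,0],[0,0,-25,0]]}}

```text
time: 6.75
tool_pos: [0.4661, 0.232, 0.1982]
tool_rot: [0.011, 0.656, 0.755, 0.004]
contact_force: [0.1, 0.4, -2.4]
gripper_width: 0.338
```

Run:
```python
from h import *
im,d=grab_frame('top');np.savez('top2.npz',im=im,d=d);P=cloud('top',d)
im,d=grab_frame('scene');save(cv2.resize(im[150:350,180:400],None,fx=3,fy=3),'s2.png')
def reg(x0,y0,x1,y1,a,b,n):
    q=P[y0:y1,x0:x1].reshape(-1,3); q=q[(q[:,2]>a)&(q[:,2]<b)]
    r=cv2.minAreaRect((q[:,:2]*1000).astype(np.float32)); print(n,len(q),q.mean(0).round(4),'rect',np.round(r[0],1),np.round(r[1],1),round(r[2],1))
reg(192,235,225,285,.135,.16,'sq'); reg(240,240,295,290,.068,.085,'socket')
plan((.47,-.015,.205),None)
```

```text
sq 109 [0.4837 0.1429 0.1438] rect [484.  143.6] [25.8 26.6] 10.2
socket 899 [ 0.4708 -0.0148  0.0754] rect [471.1 -14.8] [86.2 86.1] 6.5
t 6.85 pos [0.4687 0.2329 0.202 ] head 8.0 tilt z [ 0.031 -0.005 -1.   ] F [ 0.3  1.3 -1.9] w 0.336
6
[[-40.9, -5.5, -0.3, 0.0], [-40.9, -5.5, -0.3, 0.0], [-40.9, -5.5, -0.3, 0.0], [-40.9, -5.5, -0.3, 0.0], [-40.9, -5.5, -0.3, 0.0], [-40.9, -5.5, -0.3, 0.0]]
```

View pics/s2.png

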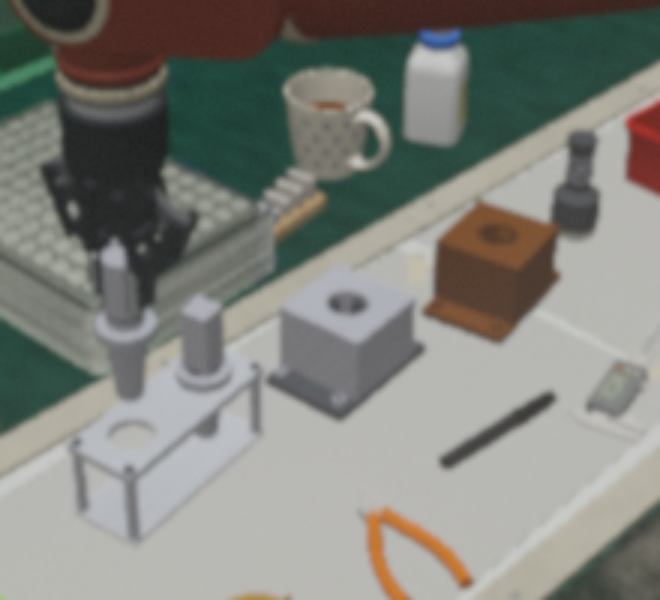

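The post is held at crop (125,330), clear of the rack, with the square post still seated and the socket at (345,305). The shank tip (z 0.113) is below the square head, so I'll raise more before crossing.

Emit:
{"op": "step_arm", "data": {"steps": [[0,0,-25,0],[0,0,-25,0],[0,0,-18,0],[0,0,0,0]]}}

```text
time: 7.25
tool_pos: [0.4651, 0.2325, 0.2644]
tool_rot: [0.011, 0.656, 0.755, 0.005]
contact_force: [0.8, -0.2, -1.9]
gripper_width: 0.335
```

```bash
python3 hold.py 2 .470 -.015 .262
```

```text
t 7.35 pos [0.4636 0.232  0.2611] head 8.0 tilt z [ 0.018 -0.009 -1.   ] F [-0.1 -0.3 -3.5] w 0.339
6
[[-40.9, -4.7, 0.3, 0.0], [-40.9, -4.7, 0.3, 0.0], [-40.9, -4.7, 0.3, 0.0], [-40.9, -4.7, 0.3, 0.0], [-40.9, -4.7, 0.3, 0.0], [-40.9, -4.7, 0.3, 0.0]]
```

Emit:
{"op": "step_arm", "data": {"steps": [[-40,-5,0,0],[-40,-5,0,0],[-40,-5,0,0],[-40,-5,0,0],[-40,-5,0,0]]}}

```text
time: 7.85
tool_pos: [0.4627, 0.0282, 0.2491]
tool_rot: [0.004, 0.652, 0.758, -0.003]
contact_force: [0.1, 0.2, -3.4]
gripper_width: 0.338
```

```bash
python3 hold.py 4 .470 -.015 .262
```

```text
t 8.05 pos [0.4631 0.0289 0.2496] head 8.5 tilt z [ 0.001 -0.009 -1.   ] F [-0.3 -0.5 -2.9] w 0.336
2
[[-22.3, 0.2, -6.0, 0.0], [-22.3, 0.2, -6.0, 0.0]]
```

Emit:
{"op": "step_arm", "data": {"steps": [[-42,1,0,0]]}}

```text
time: 8.15
tool_pos: [0.4698, -0.0091, 0.2487]
tool_rot: [0.002, 0.65, 0.76, -0.002]
contact_force: [0.7, -0.5, -2.9]
gripper_width: 0.336
```

```bash
python3 hold.py 4 .471 -.015 .20
```

```text
t 8.35 pos [ 0.47   -0.0117  0.2488] head 8.5 tilt z [-0.    -0.008 -1.   ] F [-0.4 -0.6 -2. ] w 0.338
2
[[-1.5, 0.3, 24.4, 0.0], [-1.5, 0.3, 24.4, 0.0]]
```

Emit:
{"op": "step_arm", "data": {"steps": [[0,8,45,0]]}}

```text
time: 8.45
tool_pos: [0.4823, -0.0103, 0.2104]
tool_rot: [0.008, 0.652, 0.758, 0.001]
contact_force: [1.7, -0.1, -2.4]
gripper_width: 0.334
```

```bash
python3 hold.py 4 .471 -.015 .17
```

```text
t 8.65 pos [ 0.4769 -0.0095  0.2026] head 8.6 tilt z [-0.004 -0.007 -1.   ] F [ 0.3  0.1 -2.2] w 0.331
1
[[-4.4, -6.5, 32.7, 0.0]]
```

Emit:
{"op": "step_arm", "data": {"steps": [[-5,-7,10,0]]}}

```text
time: 8.75
tool_pos: [0.4727, -0.015, 0.196]
tool_rot: [0.003, 0.651, 0.759, -0.002]
contact_force: [0.3, -0.6, -1.8]
gripper_width: 0.338
```

```bash
python3 hold.py 3 .471 -.015 .17
python3 - <<'E'
from h import *
s=state();im,d=grab_frame('wrist');K,T=T_of('wrist',s)
def pj(p):
    c=np.linalg.inv(T)@np.r_[p,1];u=K@c[:3];return (u[:2]/u[2])
im=im.copy()
for p in ((.471,-.015,.0755),):
    u=pj(p);print(u);cv2.drawMarker(im,tuple(int(x) for x in u),(255,0,0),0,10)
save(im,'w2.png')
im,d=grab_frame('scene');b=cv2.resize(im[190:310,240:360],None,fx=5,fy=5,interpolation=cv2.INTER_CUBIC);save(b,'s3.png')
E
```

```text
t 8.9 pos [ 0.4704 -0.0155  0.1931] head 8.6 tilt z [-0.003 -0.007 -1.   ] F [-0.4  0.4 -2. ] w 0.336
1
[[0.6, 0.8, 23.1, 0.0]]
[289.50342889 203.45618262]
```

View pics/w2.png

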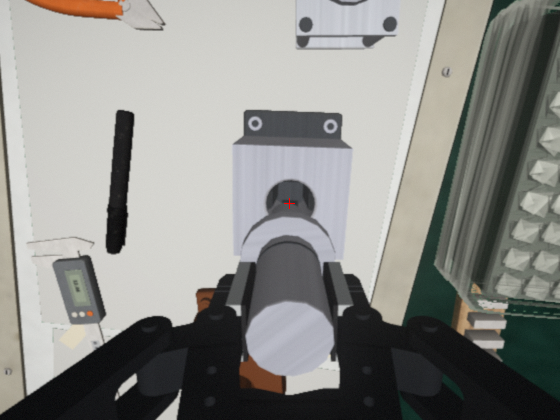

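The wrist view shows the shank pointing into the bore mouth at (290,200), under the projected centre. I'll lower it.

Emit:
{"op": "step_arm", "data": {"steps": [[0,1,40,0]]}}

```text
time: 9.1
tool_pos: [0.4771, -0.0167, 0.1607]
tool_rot: [0.008, 0.652, 0.758, 0.0]
contact_force: [1.7, -0.1, -2.2]
gripper_width: 0.332
```

```bash
python3 hold.py 4 .471 -.015 .122
```

```text
t 9.3 pos [ 0.4716 -0.0157  0.1537] head 8.6 tilt z [-0.003 -0.007 -1.   ] F [-0.   0.4 -2.4] w 0.332
1
[[1.0, -0.4, 31.7, 0.0]]
```

Emit:
{"op": "step_arm", "data": {"steps": [[0.5,-0.5,14,0]]}}

```text
time: 9.4
tool_pos: [0.4739, -0.016, 0.1434]
tool_rot: [0.004, 0.652, 0.758, -0.002]
contact_force: [0.3, -0.9, -2.0]
gripper_width: 0.333
```

```bash
python3 hold.py 3 .471 -.015 .122
```

```text
t 9.55 pos [ 0.4707 -0.0154  0.1395] head 8.6 tilt z [-0.004 -0.007 -1.   ] F [-0.1  0.5 -3. ] w 0.335
1
[[0.4, 0.4, 17.5, 0.0]]
```

Emit:
{"op": "step_arm", "data": {"steps": [[0.5,-0.5,12,0]]}}

```text
time: 9.65
tool_pos: [0.472, -0.0154, 0.1296]
tool_rot: [0.003, 0.652, 0.758, -0.003]
contact_force: [1.3, -0.3, -3.4]
gripper_width: 0.337
```

```bash
python3 hold.py 3 .471 -.015 .114
```

```text
t 9.8 pos [ 0.4708 -0.0149  0.1272] head 8.6 tilt z [-0.002 -0.007 -1.   ] F [ 3.7 -1.  -3.3] w 0.332
1
[[-0.0, 0.3, 13.2, 0.0]]
```

Emit:
{"op": "step_arm", "data": {"steps": [[0,0.3,5,0]]}}

```text
time: 9.9
tool_pos: [0.4714, -0.015, 0.1228]
tool_rot: [0.002, 0.652, 0.758, -0.003]
contact_force: [-0.1, 0.2, -1.8]
gripper_width: 0.336
```

```bash
python3 hold.py 3 .471 -.015 .114
```

```text
t 10.05 pos [ 0.4712 -0.0149  0.1219] head 8.6 tilt z [-0.002 -0.007 -1.   ] F [ 2.  -0.5 -3.8] w 0.332
1
[[-0.0, -0.2, 7.9, 0.0]]
```

Emit:
{"op": "step_arm", "data": {"steps": [[0,0.3,3,0]]}}

```text
time: 10.15
tool_pos: [0.4717, -0.0149, 0.1193]
tool_rot: [0.002, 0.652, 0.758, -0.003]
contact_force: [1.4, -0.6, -1.8]
gripper_width: 0.337
```

```bash
python3 hold.py 3 .471 -.015 .114
```

```text
t 10.3 pos [ 0.4716 -0.0149  0.1188] head 8.6 tilt z [-0.002 -0.006 -1.   ] F [ 1.7  0.2 -3.9] w 0.335
1
[[-0.0, -0.6, 4.8, 0.0]]
```

Emit:
{"op": "step_arm", "data": {"steps": [[0,-0.6,3,0]]}}

```text
time: 10.4
tool_pos: [0.4716, -0.015, 0.1164]
tool_rot: [0.002, 0.652, 0.758, -0.002]
contact_force: [3.6, 0.6, -0.9]
gripper_width: 0.335
```

```bash
python3 hold.py 3 .471 -.015 .112
```

```text
t 10.55 pos [ 0.4715 -0.015   0.1159] head 8.6 tilt z [ 0.    -0.006 -1.   ] F [ 3.6  0.5 -3.2] w 0.33
1
[[0.1, -0.5, 3.9, 0.0]]
```

Emit:
{"op": "step_arm", "data": {"steps": [[0,-0.3,1.5,0]]}}

```text
time: 10.65
tool_pos: [0.4717, -0.0151, 0.115]
tool_rot: [0.003, 0.652, 0.758, -0.002]
contact_force: [2.0, 0.6, -1.4]
gripper_width: 0.328
```

```bash
python3 hold.py 3 .471 -.015 .112
python3 - <<'E'
from h import *
im,d=grab_frame('scene');b=cv2.resize(im[190:310,240:360],None,fx=5,fy=5,interpolation=cv2.INTER_CUBIC);save(b,'s4.png')
E
```

```text
t 10.8 pos [ 0.4716 -0.0151  0.1147] head 8.6 tilt z [ 0.001 -0.007 -1.   ] F [ 3.5  1.4 -2. ] w 0.338
1
[[0.2, -0.6, 2.7, 0.0]]
```

View pics/s4.png

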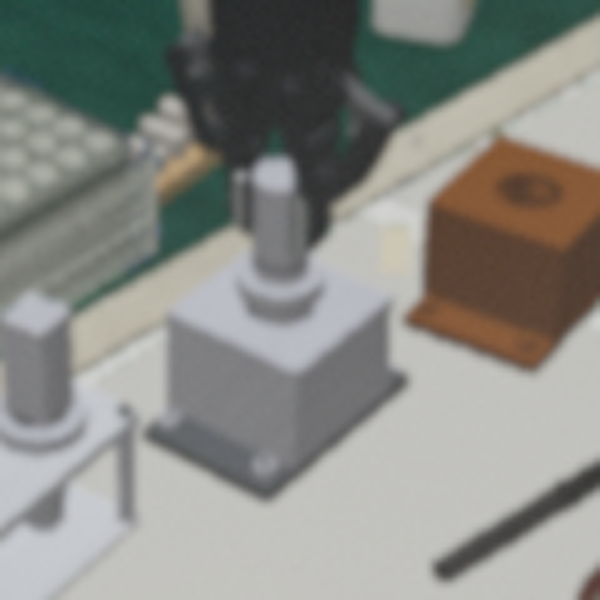

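The post is in the bore with its collar about 10 mm above the rim and almost no push yet. I'll make small steps until the force shows.

Emit:
{"op": "step_arm", "data": {"steps": [[0,-0.4,1.5,0]]}}

```text
time: 10.95
tool_pos: [0.4716, -0.0152, 0.1137]
tool_rot: [0.003, 0.652, 0.758, -0.002]
contact_force: [3.2, 0.1, 0.5]
gripper_width: 0.335
```

```bash
python3 hold.py 3 .471 -.015 .112
```

```text
t 11.1 pos [ 0.4716 -0.0151  0.1135] head 8.6 tilt z [ 0.002 -0.006 -1.   ] F [ 3.5  1.2 -0.3] w 0.336
1
[[0.2, -0.5, 1.5, 0.0]]
```

Emit:
{"op": "step_arm", "data": {"steps": [[0,-0.3,1,0]]}}

```text
time: 11.2
tool_pos: [0.4716, -0.0151, 0.1129]
tool_rot: [0.003, 0.652, 0.758, -0.001]
contact_force: [2.6, 0.8, 0.8]
gripper_width: 0.333
```

```bash
python3 hold.py 3 .471 -.015 .112
```

```text
t 11.35 pos [ 0.4715 -0.0151  0.1127] head 8.6 tilt z [ 0.003 -0.006 -1.   ] F [4.3 1.  0.7] w 0.332
1
[[0.2, -0.5, 0.7, 0.0]]
```

The sleeve now carries about 3 N, so the post is finger tight with the collar about 8 mm up. Releasing.

Emit:
{"op": "step_arm", "data": {"steps": [[0,0,0,0],[0,0,0,0],[0,0,0,0],[0,0,0,0],[0,0,0,0],[0,0,0,0]], "claw": 100}}

```text
time: 11.95
tool_pos: [0.4663, -0.0152, 0.1095]
tool_rot: [-0.002, 0.652, 0.758, -0.006]
contact_force: [-0.1, -0.8, 0.8]
gripper_width: 1.0
```

```bash
python3 hold.py 2 .471 -.015 .23
```

```text
t 12.05 pos [ 0.4665 -0.0152  0.1096] head 8.6 tilt z [-0.011 -0.007 -1.   ] F [ 0.3 -0.5 -0.6] w 0.998
3
[[-0.3, 1.0, -40.1, 0.0], [-0.3, 1.0, -40.1, 0.0], [-0.3, 1.0, -40.1, 0.0]]
```

Emit:
{"op": "step_arm", "data": {"steps": [[0,0,-20,0],[0,0,-25,0],[0,0,-25,0],[0,0,-25,0],[0,0,-20,0]]}}

```text
time: 12.55
tool_pos: [0.4648, -0.014, 0.2239]
tool_rot: [-0.006, 0.652, 0.758, -0.009]
contact_force: [0.4, 0.3, -0.8]
gripper_width: 0.997
```

```bash
python3 hold.py 2 .465 -.344 .23 60
python3 - <<'E'
from h import *
s=state();im,d=grab_frame('wrist');P=cloud('wrist',d,s);q=P.reshape(-1,3)
k=q[(abs(q[:,0]-.471)<.035)&(abs(q[:,1]+.015)<.035)]
t=k[k[:,2]>.135];print('top',len(t),t.mean(0).round(4),np.percentile(t[:,2],[5,50,95]).round(4))
k=q[(abs(q[:,0]-.471)<.06)&(abs(q[:,1]+.015)<.06)&(q[:,2]>.068)&(q[:,2]<.082)];print('rim z',np.median(k[:,2]))
k=q[(abs(q[:,0]-.471)<.03)&(abs(q[:,1]+.015)<.03)&(q[:,2]>.084)&(q[:,2]<.11)];print('collar z',np.percentile(k[:,2],[5,50,95]))
E
```

```text
t 12.65 pos [ 0.4665 -0.0143  0.226 ] head 8.6 tilt z [-0.016 -0.006 -1.   ] F [-0.5 -0.1  1.3] w 0.997
8
[[-40.7, -6.3, -0.2, -6.43], [-39.8, -10.9, -0.2, -6.43], [-38.3, -15.2, -0.2, -6.43], [-36.3, -19.4, -0.2, -6.43], [-33.9, -23.4, -0.2, -6.43], [-31.1, -27.0, -0.2, -6.43], [-27.9, -30.3, -0.2, -6.43], [-24.3, -33.3, -0.2, -6.43]]
top 13011 [ 0.4729 -0.0014  0.2841] [0.1498 0.3053 0.3128]
rim z 0.07488626141766244
collar z [0.08846338 0.09026347 0.10430266]
```

Run:
```python
from h import *
s=state();im,d=grab_frame('wrist');P=cloud('wrist',d,s);q=P.reshape(-1,3)
k=q[(abs(q[:,0]-.471)<.03)&(abs(q[:,1]+.015)<.03)]
t=k[(k[:,2]>.143)&(k[:,2]<.162)];print('top',len(t),t.mean(0).round(4),np.percentile(t[:,2],[5,50,95]).round(4))
A=np.c_[t[:,:2],np.ones(len(t))];print('slope',np.linalg.lstsq(A,t[:,2],rcond=None)[0][:2].round(3))
plan((.465,-.344,.23),53.5)
```

```text
top 1712 [ 0.4714 -0.0146  0.1499] [0.1476 0.1501 0.1512]
slope [ 0.01  -0.049]
t 12.75 pos [ 0.4646 -0.014   0.222 ] head 8.6 tilt z [-0.022 -0.005 -1.   ] F [-0.2 -0.  -0.3] w 1.001
8
[[-40.8, -6.1, -0.8, -5.61], [-40.0, -10.1, -0.8, -5.61], [-38.8, -14.0, -0.8, -5.61], [-37.3, -17.7, -0.8, -5.61], [-35.4, -21.2, -0.8, -5.61], [-33.1, -24.6, -0.8, -5.61], [-30.6, -27.7, -0.8, -5.61], [-27.7, -30.6, -0.8, -5.61]]
```

Emit:
{"op": "step_arm", "data": {"steps": [[-41,-6,0,-5.6],[-40,-10,0,-5.6],[-39,-14,0,-5.6],[-37,-18,0,-5.6],[-35,-22,0,-5.6],[-32,-25,0,-5.6]]}}

```text
time: 13.35
tool_pos: [0.4608, -0.2622, 0.2087]
tool_rot: [-0.018, 0.39, 0.921, -0.005]
contact_force: [1.1, 0.5, -0.5]
gripper_width: 0.997
```

```bash
python3 hold.py 3 .465 -.344 .20 53.5
```

```text
t 13.5 pos [ 0.4606 -0.2623  0.2085] head 43.7 tilt z [-0.038  0.006 -0.999] F [-0.8  1.4 -0.4] w 1.001
2
[[-31.2, -26.5, 3.9, -4.9], [-28.8, -29.1, 3.9, -4.9]]
```

The post stands on its own with its top at 0.150, so post_mid is about 10 mm above the rim, inside the 8–20 mm window. On to the weight.

Emit:
{"op": "step_arm", "data": {"steps": [[-31,-26,0,-4.9],[-29,-29,0,-4.9]]}}

```text
time: 13.7
tool_pos: [0.4656, -0.3396, 0.2044]
tool_rot: [-0.021, 0.308, 0.951, -0.001]
contact_force: [0.5, 0.4, 0.8]
gripper_width: 0.999
```

Run:
```python
from h import *
for _ in range(3): grab_frame('top')
s=state();im,d=grab_frame('wrist');save(im,'w3.png');P=cloud('wrist',d,s);q=P.reshape(-1,3)
k=q[(abs(q[:,0]-.465)<.04)&(abs(q[:,1]+.344)<.04)]
for lo,hi in ((.1,.12),(.02,.05)):
    t=k[(k[:,2]>lo)&(k[:,2]<hi)]
    if len(t): r=cv2.minAreaRect((t[:,:2]*1000).astype(np.float32));print(len(t),t.mean(0).round(4),np.round(r[0],1),np.round(r[1],1))
plan((.465,-.344,.11),53.5)
```

```text
1620 [ 0.4654 -0.3457  0.1096] [ 465.9 -346.1] [30.9 31.4]
1036 [ 0.4573 -0.3382  0.0445] [ 461.9 -342.5] [48.8 38.3]
t 13.9 pos [ 0.4654 -0.3394  0.2045] head 53.7 tilt z [-0.042  0.012 -0.999] F [ 0.1  0.1 -0.6] w 1.001
3
[[-2.1, -0.8, 31.4, 0.08], [-2.1, -0.8, 31.4, 0.08], [-2.1, -0.8, 31.4, 0.08]]
```

Emit:
{"op": "step_arm", "data": {"steps": [[-3,-4,18,0],[-1,0,18,0],[-1,0,18,0],[-1,0,18,0],[0,0,10,0]]}}

```text
time: 14.4
tool_pos: [0.4664, -0.3361, 0.1205]
tool_rot: [-0.021, 0.309, 0.951, 0.0]
contact_force: [0.7, -0.6, -0.6]
gripper_width: 0.996
```

```bash
python3 hold.py 2 .465 -.345 .059 53.5
```

```text
t 14.5 pos [ 0.466  -0.3362  0.1203] head 54.0 tilt z [-0.04   0.014 -0.999] F [ 0.2  0.1 -0.2] w 1.003
2
[[-3.5, -3.5, 30.6, 0.24], [-3.5, -3.5, 30.6, 0.24]]
```

Emit:
{"op": "step_arm", "data": {"steps": [[-7,-6,8,0]]}}

```text
time: 14.6
tool_pos: [0.469, -0.3448, 0.1138]
tool_rot: [-0.02, 0.309, 0.951, -0.0]
contact_force: [0.3, -0.4, 0.5]
gripper_width: 1.003
```

```bash
python3 hold.py 3 .465 -.345 .059 53.5
```

```text
t 14.75 pos [ 0.4679 -0.3453  0.1121] head 54.0 tilt z [-0.041  0.014 -0.999] F [ 0.2 -0.2  0.3] w 1.0
2
[[0.2, -0.4, 26.6, 0.23], [0.2, -0.4, 26.6, 0.23]]
```

Emit:
{"op": "step_arm", "data": {"steps": [[0,0,30,0]]}}

```text
time: 14.85
tool_pos: [0.47, -0.3481, 0.0874]
tool_rot: [-0.016, 0.31, 0.951, -0.002]
contact_force: [0.1, -0.8, 0.7]
gripper_width: 0.999
```

```bash
python3 hold.py 3 .465 -.345 .060 53.5
```

```text
t 15.0 pos [ 0.4655 -0.344   0.0807] head 53.9 tilt z [-0.043  0.017 -0.999] F [-0.5 -0.3 -0.3] w 1.003
1
[[-1.1, -0.9, 20.7, 0.44]]
```

Emit:
{"op": "step_arm", "data": {"steps": [[0,0,20,0]]}}

```text
time: 15.1
tool_pos: [0.4671, -0.346, 0.0649]
tool_rot: [-0.02, 0.31, 0.951, -0.0]
contact_force: [-0.0, -0.1, 1.1]
gripper_width: 0.997
```

```bash
python3 hold.py 3 .4648 -.345 .060 53.5
```

```text
t 15.25 pos [ 0.4643 -0.3434  0.0607] head 53.9 tilt z [-0.045  0.018 -0.999] F [ 0.6  0.6 -0.1] w 0.999
1
[[-1.4, -1.0, 0.6, 0.43]]
```

Emit:
{"op": "step_arm", "data": {"steps": [[-1,-1,0,0],[0,0,0,0],[0,0,0,0],[0,0,0,0],[0,0,0,0],[0,0,0,0]], "claw": 0}}

```text
time: 15.85
tool_pos: [0.4667, -0.347, 0.0657]
tool_rot: [-0.021, 0.31, 0.951, 0.0]
contact_force: [-0.6, 0.5, -1.6]
gripper_width: 0.321
```

```bash
python3 hold.py 2 .4648 -.345 .13
```

```text
t 15.95 pos [ 0.4667 -0.347   0.0657] head 53.9 tilt z [-0.04   0.013 -0.999] F [-0.8 -0.3 -1.2] w 0.314
2
[[2.6, -0.2, -32.1, 0.0], [2.6, -0.2, -32.1, 0.0]]
```

Emit:
{"op": "step_arm", "data": {"steps": [[0,0,-20,0],[0,0,-40,0]]}}

```text
time: 16.15
tool_pos: [0.4639, -0.343, 0.117]
tool_rot: [-0.03, 0.31, 0.95, 0.004]
contact_force: [0.4, -0.2, -5.7]
gripper_width: 0.312
```

```bash
python3 hold.py 2 .465 -.345 .24 8.6
```

```text
t 16.25 pos [ 0.469  -0.3476  0.126 ] head 53.9 tilt z [-0.04   0.013 -0.999] F [ 1.7 -1.2 -3.6] w 0.314
6
[[1.6, -0.3, -19.0, 7.55], [1.5, -0.5, -19.0, 7.55], [1.4, -0.7, -19.0, 7.55], [1.3, -0.9, -19.0, 7.55], [1.2, -1.0, -19.0, 7.55], [1.1, -1.2, -19.0, 7.55]]
```

Emit:
{"op": "step_arm", "data": {"steps": [[0,0,-30,0],[0,0,-30,0],[0,0,-30,0],[0,0,-30,0],[0,0,0,0]]}}

```text
time: 16.75
tool_pos: [0.471, -0.3464, 0.2374]
tool_rot: [-0.027, 0.31, 0.95, 0.003]
contact_force: [0.1, -1.0, -4.3]
gripper_width: 0.322
```

```bash
python3 hold.py 2 .474 -.0165 .245
```

```text
t 16.85 pos [ 0.4689 -0.3445  0.2318] head 53.9 tilt z [-0.057  0.03  -0.998] F [-0.4 -0.4 -5.7] w 0.319
8
[[23.7, 33.5, -0.5, 0.0], [23.7, 33.5, -0.5, 0.0], [23.7, 33.5, -0.5, 0.0], [23.7, 33.5, -0.5, 0.0], [23.7, 33.5, -0.5, 0.0], [23.7, 33.5, -0.5, 0.0], [23.7, 33.5, -0.5, 0.0], [23.7, 33.5, -0.5, 0.0]]
```

Emit:
{"op": "step_arm", "data": {"steps": [[0,0,-20,0],[24,33,-3,0],[24,33,-3,0],[24,33,-3,0],[24,33,-3,0],[24,33,-3,0]]}}

```text
time: 17.45
tool_pos: [0.4639, -0.1351, 0.25]
tool_rot: [-0.048, 0.314, 0.948, 0.01]
contact_force: [0.6, 0.6, -4.3]
gripper_width: 0.319
```

```bash
python3 hold.py 3 .474 -.0165 .245
```

```text
t 17.6 pos [ 0.4643 -0.1348  0.2504] head 53.6 tilt z [-0.085  0.049 -0.995] F [ 0.4 -0.5 -5.3] w 0.318
3
[[20.5, 33.7, 3.5, 0.0], [20.5, 33.7, 3.5, 0.0], [20.5, 33.7, 3.5, 0.0]]
```

Tool tilt has grown to about 0.1 rad. I'll move outward in chained rows and return in single rows with holds to take it out.

```bash
python3 -c "
from h import *
plan((.60,-.0165,.26),None,25)"
```

```text
t 17.6 pos [ 0.4643 -0.1348  0.2504] head 53.6 tilt z [-0.085  0.049 -0.995] F [ 0.4 -0.5 -5.3] w 0.318
8
[[-4.7, 21.9, -1.9, 0.0], [-4.7, 21.9, -1.9, 0.0], [-4.7, 21.9, -1.9, 0.0], [-4.7, 21.9, -1.9, 0.0], [-4.7, 21.9, -1.9, 0.0], [-4.7, 21.9, -1.9, 0.0], [-4.7, 21.9, -1.9, 0.0], [-4.7, 21.9, -1.9, 0.0]]
```

Emit:
{"op": "step_arm", "data": {"steps": [[-5,22,-2,0],[-5,22,-2,0],[-5,22,-2,0],[-5,22,-2,0],[-5,22,-2,0],[-5,22,-2,0],[-5,22,-2,0],[-5,22,-2,0]]}}

```text
time: 18.4
tool_pos: [0.5997, -0.0216, 0.2348]
tool_rot: [-0.063, 0.317, 0.946, 0.006]
contact_force: [-0.1, -0.2, -5.0]
gripper_width: 0.314
```

```bash
python3 hold.py 3 .474 -.0165 .245
```

```text
t 18.55 pos [ 0.5993 -0.0213  0.2347] head 53.1 tilt z [-0.115  0.052 -0.992] F [-0.5 -0.6 -5.8] w 0.319
3
[[34.5, -23.9, 1.5, 0.0], [34.5, -23.9, 1.5, 0.0], [34.5, -23.9, 1.5, 0.0]]
```

Emit:
{"op": "step_arm", "data": {"steps": [[17,-12,0,0],[17,-12,0,0],[17,-12,0,0]]}}

```text
time: 18.85
tool_pos: [0.5348, -0.023, 0.236]
tool_rot: [-0.067, 0.318, 0.946, 0.005]
contact_force: [-0.1, -0.8, -4.4]
gripper_width: 0.319
```

```bash
python3 hold.py 3 .474 -.0165 .245
```

```text
t 19.0 pos [ 0.5349 -0.0228  0.2365] head 52.9 tilt z [-0.122  0.051 -0.991] F [ 0.8  0.7 -4.9] w 0.32
2
[[26.5, -16.0, -0.4, 0.0], [26.5, -16.0, -0.4, 0.0]]
```

Emit:
{"op": "step_arm", "data": {"steps": [[0,0,-45,0]]}}

```text
time: 19.1
tool_pos: [0.5358, -0.025, 0.2722]
tool_rot: [-0.074, 0.319, 0.945, 0.004]
contact_force: [0.8, 0.4, -5.1]
gripper_width: 0.316
```

```bash
python3 hold.py 4 .474 -.0165 .245
```

```text
t 19.3 pos [ 0.5414 -0.0258  0.2818] head 52.9 tilt z [-0.119  0.051 -0.992] F [ 0.7 -0.3 -6.1] w 0.318
2
[[27.1, -16.0, 22.5, 0.0], [27.1, -16.0, 22.5, 0.0]]
```

Emit:
{"op": "step_arm", "data": {"steps": [[0,0,48,0],[0,0,0,0]]}}

```text
time: 19.5
tool_pos: [0.5323, -0.0231, 0.2269]
tool_rot: [-0.069, 0.319, 0.945, 0.004]
contact_force: [-2.2, 0.6, -9.3]
gripper_width: 0.317
```

```bash
python3 hold.py 3 .474 -.0165 .245
```

```text
t 19.65 pos [ 0.5411 -0.0248  0.2413] head 52.8 tilt z [-0.103  0.048 -0.994] F [ 0.6 -0.4 -3.8] w 0.313
2
[[29.2, -17.0, 1.8, 0.0], [29.2, -17.0, 1.8, 0.0]]
```

Pumping works: the tilt improved from -0.119 to -0.103. Repeat.

Emit:
{"op": "step_arm", "data": {"steps": [[0,0,-45,0]]}}

```text
time: 19.75
tool_pos: [0.5429, -0.0264, 0.2806]
tool_rot: [-0.063, 0.319, 0.946, 0.005]
contact_force: [0.4, 0.7, -6.0]
gripper_width: 0.315
```

```bash
python3 hold.py 4 .474 -.0165 .245
```

```text
t 19.95 pos [ 0.5483 -0.0275  0.291 ] head 52.8 tilt z [-0.094  0.046 -0.994] F [-0.5 -0.1 -5.2] w 0.316
2
[[30.3, -17.6, 26.6, 0.0], [30.3, -17.6, 26.6, 0.0]]
```

Emit:
{"op": "step_arm", "data": {"steps": [[0,0,48,0],[0,0,0,0]]}}

```text
time: 20.15
tool_pos: [0.5428, -0.0251, 0.2413]
tool_rot: [-0.053, 0.319, 0.946, 0.006]
contact_force: [-2.9, 0.4, -8.9]
gripper_width: 0.319
```

```bash
python3 hold.py 3 .474 -.0165 .245
```

```text
t 20.3 pos [ 0.5503 -0.0267  0.2542] head 52.8 tilt z [-0.074  0.042 -0.996] F [ 1.1 -0.1 -4.2] w 0.316
2
[[32.9, -19.0, 7.6, 0.0], [32.9, -19.0, 7.6, 0.0]]
```

Emit:
{"op": "step_arm", "data": {"steps": [[0,0,-45,0]]}}

```text
time: 20.4
tool_pos: [0.5505, -0.0279, 0.2931]
tool_rot: [-0.048, 0.319, 0.947, 0.007]
contact_force: [-0.5, 0.4, -6.4]
gripper_width: 0.316
```

```bash
python3 hold.py 4 .474 -.0165 .245
```

```text
t 20.6 pos [ 0.5559 -0.0291  0.3041] head 52.8 tilt z [-0.065  0.04  -0.997] F [ 0.6 -0.1 -5.1] w 0.315
3
[[22.7, -13.0, 21.6, 0.0], [22.7, -13.0, 21.6, 0.0], [22.7, -13.0, 21.6, 0.0]]
```

Emit:
{"op": "step_arm", "data": {"steps": [[0,0,48,0],[0,0,0,0]]}}

```text
time: 20.8
tool_pos: [0.5516, -0.0269, 0.254]
tool_rot: [-0.039, 0.319, 0.947, 0.008]
contact_force: [-2.0, 0.3, -9.7]
gripper_width: 0.318
```

```bash
python3 hold.py 3 .474 -.0165 .245
```

```text
t 20.95 pos [ 0.5588 -0.0284  0.2671] head 52.8 tilt z [-0.045  0.036 -0.998] F [ 0.3 -0.8 -2.9] w 0.321
2
[[36.6, -20.9, 13.2, 0.0], [36.6, -20.9, 13.2, 0.0]]
```

Emit:
{"op": "step_arm", "data": {"steps": [[0,0,-45,0]]}}

```text
time: 21.05
tool_pos: [0.5578, -0.0294, 0.3061]
tool_rot: [-0.034, 0.319, 0.947, 0.009]
contact_force: [-0.2, -0.6, -6.6]
gripper_width: 0.318
```

```bash
python3 hold.py 4 .474 -.0165 .245
```

```text
t 21.25 pos [ 0.563  -0.0305  0.3171] head 52.7 tilt z [-0.037  0.034 -0.999] F [-0.2  0.1 -5.7] w 0.317
3
[[25.2, -14.4, 25.3, 0.0], [25.2, -14.4, 25.3, 0.0], [25.2, -14.4, 25.3, 0.0]]
```

Emit:
{"op": "step_arm", "data": {"steps": [[0,0,48,0],[0,0,0,0]]}}

```text
time: 21.45
tool_pos: [0.5601, -0.0286, 0.2667]
tool_rot: [-0.024, 0.319, 0.947, 0.01]
contact_force: [-1.4, 1.7, -9.0]
gripper_width: 0.319
```

```bash
python3 hold.py 3 .474 -.0165 .245
```

```text
t 21.6 pos [ 0.567  -0.03    0.2801] head 52.8 tilt z [-0.017  0.03  -0.999] F [ 0.6  0.  -3.6] w 0.315
3
[[27.0, -15.3, 12.3, 0.0], [27.0, -15.3, 12.3, 0.0], [27.0, -15.3, 12.3, 0.0]]
```

Tilt is fixed. Now inward over the post with single rows and holds.

Emit:
{"op": "step_arm", "data": {"steps": [[40,-23,5,0]]}}

```text
time: 21.7
tool_pos: [0.5251, -0.0252, 0.2779]
tool_rot: [-0.011, 0.319, 0.947, 0.012]
contact_force: [-1.3, -0.4, -4.7]
gripper_width: 0.316
```

```bash
python3 hold.py 4 .474 -.0165 .245
```

```text
t 21.9 pos [ 0.522  -0.0242  0.2791] head 52.8 tilt z [-0.012  0.029 -1.   ] F [-0.   0.7 -4.8] w 0.318
2
[[21.0, -11.7, 17.5, 0.0], [21.0, -11.7, 17.5, 0.0]]
```

Emit:
{"op": "step_arm", "data": {"steps": [[36,-20,5,0]]}}

```text
time: 22.0
tool_pos: [0.4849, -0.0193, 0.277]
tool_rot: [-0.008, 0.319, 0.948, 0.012]
contact_force: [-1.9, -0.6, -3.7]
gripper_width: 0.315
```

```bash
python3 hold.py 4 .474 -.0165 .245
python3 - <<'E'
from h import *
s=state();im,d=grab_frame('scene');save(cv2.resize(im[150:300,230:400],None,fx=4,fy=4,interpolation=cv2.INTER_CUBIC),'s5.png')
E
```

```text
t 22.2 pos [ 0.4825 -0.0185  0.2775] head 52.8 tilt z [-0.006  0.028 -1.   ] F [ 0.4 -0.2 -5.4] w 0.313
1
[[7.2, -4.2, 32.6, 0.0]]
```

View pics/s5.png

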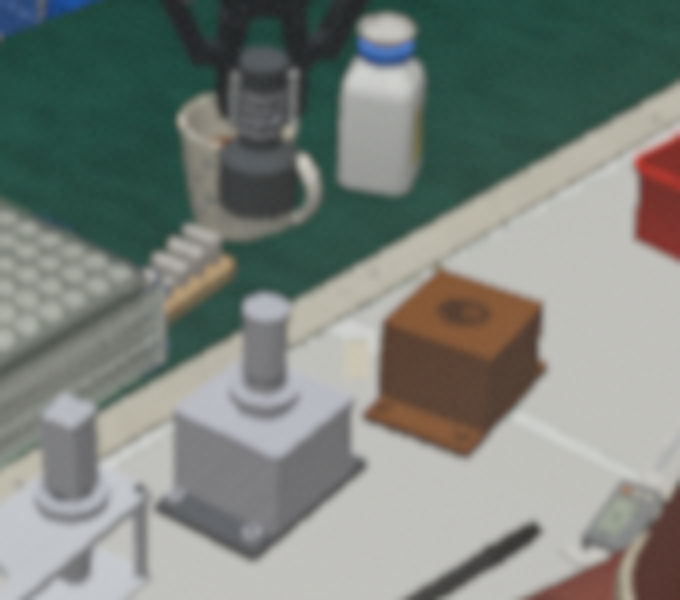

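The view shows the weight upright in the jaws at (260,150) and the post standing upright at (265,340) with its collar clear. Descending.

Emit:
{"op": "step_arm", "data": {"steps": [[7,-4,28,0]]}}

```text
time: 22.35
tool_pos: [0.4794, -0.0178, 0.2563]
tool_rot: [-0.001, 0.319, 0.948, 0.013]
contact_force: [0.4, -0.4, -4.8]
gripper_width: 0.318
```

```bash
python3 hold.py 4 .474 -.0165 .223
```

```text
t 22.55 pos [ 0.4756 -0.0169  0.2506] head 52.8 tilt z [-0.006  0.028 -1.   ] F [ 1.1  0.1 -4.2] w 0.319
1
[[0.9, -1.2, 27.6, 0.0]]
```

Emit:
{"op": "step_arm", "data": {"steps": [[0,0,20,0]]}}

```text
time: 22.65
tool_pos: [0.4789, -0.0171, 0.2356]
tool_rot: [-0.003, 0.319, 0.948, 0.013]
contact_force: [0.7, 0.2, -4.8]
gripper_width: 0.318
```

```bash
python3 hold.py 4 .474 -.0165 .218
python3 - <<'E'
from h import *
im,d=grab_frame('scene');P=cloud('scene',d);q=P.reshape(-1,3)
k=q[(abs(q[:,0]-.471)<.05)&(abs(q[:,1]+.015)<.05)]
for lo,hi in ((.17,.2),(.10,.14)):
    t=k[(k[:,2]>lo)&(k[:,2]<hi)];print(len(t),t.mean(0).round(4),t.min(0).round(4),t.max(0).round(4))
E
```

```text
t 22.85 pos [ 0.4761 -0.0165  0.2316] head 52.7 tilt z [-0.005  0.028 -1.   ] F [ 0.5 -0.5 -4.3] w 0.319
1
[[1.4, -1.5, 13.6, 0.0]]
194 [4.627e-01 4.000e-04 1.855e-01] [ 0.4478 -0.0266  0.1702] [0.4955 0.014  0.1998]
143 [ 0.4617 -0.0052  0.1196] [ 0.4525 -0.02    0.1002] [0.4804 0.0034 0.14  ]
```

Emit:
{"op": "step_arm", "data": {"steps": [[3,-2.5,10,0]]}}

```text
time: 23.0
tool_pos: [0.4742, -0.0168, 0.2248]
tool_rot: [-0.004, 0.319, 0.948, 0.013]
contact_force: [1.8, -0.1, -3.5]
gripper_width: 0.317
```

```bash
python3 hold.py 4 .472 -.0165 .216
```

```text
t 23.2 pos [ 0.4722 -0.0164  0.2219] head 52.7 tilt z [-0.004  0.028 -1.   ] F [-0.3  0.2 -5.5] w 0.314
1
[[-0.0, -0.3, 5.9, 0.0]]
```

Emit:
{"op": "step_arm", "data": {"steps": [[0,0,5,0]]}}

```text
time: 23.3
tool_pos: [0.4728, -0.0164, 0.2178]
tool_rot: [-0.005, 0.319, 0.948, 0.013]
contact_force: [-0.3, -0.0, -5.2]
gripper_width: 0.316
```

```bash
python3 hold.py 4 .472 -.0165 .211
```

```text
t 23.5 pos [ 0.472  -0.0162  0.2166] head 52.7 tilt z [-0.005  0.028 -1.   ] F [ 0.2  1.  -4.5] w 0.319
1
[[-0.3, -0.3, 5.6, 0.0]]
```

Emit:
{"op": "step_arm", "data": {"steps": [[0,0,3,0]]}}

```text
time: 23.6
tool_pos: [0.4726, -0.0163, 0.2148]
tool_rot: [-0.006, 0.319, 0.948, 0.013]
contact_force: [-1.1, -0.2, 5.3]
gripper_width: 0.316
```

```bash
python3 hold.py 4 .472 -.0165 .211
```

```text
t 23.8 pos [ 0.4726 -0.0163  0.2147] head 52.8 tilt z [-0.003  0.028 -1.   ] F [-0.  -0.   0.9] w 0.315
1
[[0.3, -0.6, 3.7, 0.0]]
```

Contact at TCP 0.215, as predicted. Driving down.

Emit:
{"op": "step_arm", "data": {"steps": [[0,0,4,0]]}}

```text
time: 23.9
tool_pos: [0.4734, -0.0164, 0.2128]
tool_rot: [-0.005, 0.319, 0.948, 0.013]
contact_force: [-2.4, -0.3, 5.4]
gripper_width: 0.317
```

```bash
python3 hold.py 3 .472 -.0165 .210
```

```text
t 24.05 pos [ 0.473  -0.0164  0.2119] head 52.8 tilt z [-0.002  0.027 -1.   ] F [-1.   0.1  6. ] w 0.315
1
[[0.7, -0.8, 1.9, 0.0]]
```

Emit:
{"op": "step_arm", "data": {"steps": [[0,0,4,0]]}}

```text
time: 24.15
tool_pos: [0.4738, -0.0166, 0.2103]
tool_rot: [-0.004, 0.319, 0.948, 0.012]
contact_force: [-5.1, -0.0, 17.3]
gripper_width: 0.314
```

```bash
python3 hold.py 3 .472 -.0165 .210
```

```text
t 24.3 pos [ 0.4739 -0.0166  0.2103] head 52.8 tilt z [ 0.001  0.026 -1.   ] F [-2.4 -0.7  9.2] w 0.32
1
[[1.6, -1.1, 0.3, 0.0]]
```

Emit:
{"op": "step_arm", "data": {"steps": [[0.5,-0.5,5,0]]}}

```text
time: 24.4
tool_pos: [0.4747, -0.0171, 0.2101]
tool_rot: [-0.001, 0.319, 0.948, 0.012]
contact_force: [-7.8, -0.1, 27.0]
gripper_width: 0.32
```

```bash
python3 hold.py 3 .472 -.0165 .210
```

```text
t 24.55 pos [ 0.4751 -0.0173  0.2101] head 52.8 tilt z [ 0.007  0.024 -1.   ] F [-3.5 -0.3 16.2] w 0.315
1
[[2.9, -1.2, 0.1, 0.0]]
```

Emit:
{"op": "step_arm", "data": {"steps": [[0.5,-0.5,6,0]]}}

```text
time: 24.65
tool_pos: [0.4763, -0.0181, 0.21]
tool_rot: [0.002, 0.319, 0.948, 0.012]
contact_force: [-6.6, -2.2, 25.3]
gripper_width: 0.318
```

```bash
python3 hold.py 2 .472 -.0165 .250;  python3 - <<'E'
from h import *
im,d=grab_frame('scene');save(cv2.resize(im[180:300,230:360],None,fx=5,fy=5,interpolation=cv2.INTER_CUBIC),'s6.png')
E
```

```text
t 24.75 pos [ 0.4763 -0.0182  0.2099] head 52.8 tilt z [ 0.012  0.021 -1.   ] F [-5.3 -0.7 20.7] w 0.316
1
[[4.6, -0.3, -40.1, 0.0]]
```

View pics/s6.png

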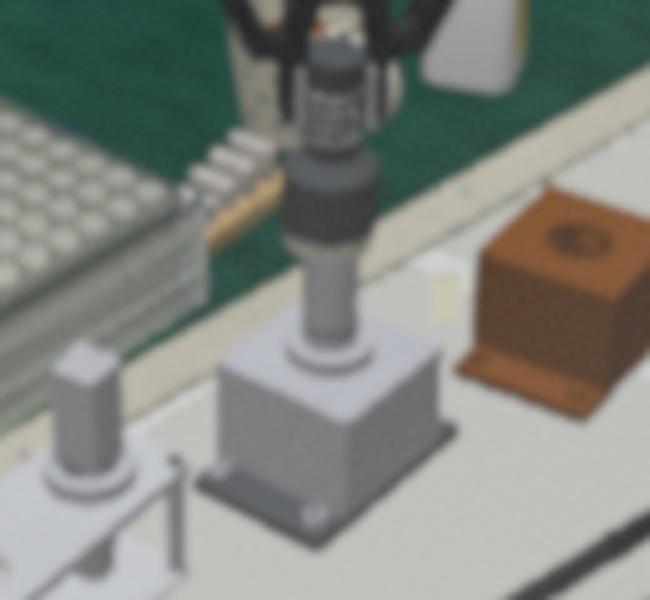

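The collar sits flat on the rim at (330,350) and the stop was firm at TCP 0.210 under about 30 N. I'll lift off and check the post.

Emit:
{"op": "step_arm", "data": {"steps": [[0,0,-30,0]]}}

```text
time: 24.9
tool_pos: [0.4734, -0.0183, 0.2357]
tool_rot: [-0.002, 0.319, 0.948, 0.011]
contact_force: [-0.3, 0.4, -7.0]
gripper_width: 0.32
```

```bash
python3 hold.py 3 .466 -.345 .260
```

```text
t 25.05 pos [ 0.477  -0.019   0.2409] head 52.8 tilt z [ 0.016  0.02  -1.   ] F [ 0.1 -0.1 -5.5] w 0.317
8
[[-23.6, -33.2, -3.2, 0.0], [-23.6, -33.2, -3.2, 0.0], [-23.6, -33.2, -3.2, 0.0], [-23.6, -33.2, -3.2, 0.0], [-23.6, -33.2, -3.2, 0.0], [-23.6, -33.2, -3.2, 0.0], [-23.6, -33.2, -3.2, 0.0], [-23.6, -33.2, -3.2, 0.0]]
```

Emit:
{"op": "step_arm", "data": {"steps": [[0,0,-25,0]]}}

```text
time: 25.15
tool_pos: [0.4735, -0.0188, 0.259]
tool_rot: [-0.001, 0.319, 0.948, 0.012]
contact_force: [-0.3, 0.2, -5.4]
gripper_width: 0.32
```

```bash
python3 hold.py 3 .466 -.345 .265
```

```text
t 25.3 pos [ 0.4767 -0.0195  0.2648] head 52.8 tilt z [ 0.016  0.02  -1.   ] F [ 0.1 -0.4 -6.1] w 0.316
8
[[-23.5, -33.2, -0.9, 0.0], [-23.5, -33.2, -0.9, 0.0], [-23.5, -33.2, -0.9, 0.0], [-23.5, -33.2, -0.9, 0.0], [-23.5, -33.2, -0.9, 0.0], [-23.5, -33.2, -0.9, 0.0], [-23.5, -33.2, -0.9, 0.0], [-23.5, -33.2, -0.9, 0.0]]
```

Emit:
{"op": "step_arm", "data": {"steps": [[-27,-39,0,0]]}}

```text
time: 25.4
tool_pos: [0.4745, -0.0632, 0.2614]
tool_rot: [0.003, 0.315, 0.949, 0.014]
contact_force: [1.2, -2.4, -4.2]
gripper_width: 0.316
```

```bash
python3 hold.py 3 .466 -.345 .265
```

```text
t 25.55 pos [ 0.4734 -0.0682  0.2604] head 52.6 tilt z [ 0.012  0.021 -1.   ] F [ 0.   0.8 -4.6] w 0.316
7
[[-23.2, -32.0, -1.5, 0.0], [-23.2, -32.0, -1.5, 0.0], [-23.2, -32.0, -1.5, 0.0], [-23.2, -32.0, -1.5, 0.0], [-23.2, -32.0, -1.5, 0.0], [-23.2, -32.0, -1.5, 0.0], [-23.2, -32.0, -1.5, 0.0]]
```

Emit:
{"op": "step_arm", "data": {"steps": [[-27,-39,0,0]]}}

```text
time: 25.65
tool_pos: [0.4713, -0.112, 0.2573]
tool_rot: [0.001, 0.318, 0.948, 0.014]
contact_force: [2.1, -2.0, -5.0]
gripper_width: 0.317
```

```bash
python3 hold.py 3 .466 -.345 .265
python3 - <<'E'
from h import *
im,d=grab_frame('top');P=cloud('top',d);q=P.reshape(-1,3)
t=q[(abs(q[:,0]-.471)<.025)&(abs(q[:,1]+.015)<.025)&(q[:,2]>.13)&(q[:,2]<.16)];print(len(t),t.mean(0).round(4),np.median(t[:,2]).round(4))
E
```

```text
t 25.8 pos [ 0.4702 -0.1167  0.2566] head 52.4 tilt z [ 0.008  0.023 -1.   ] F [-0.1  1.3 -6.1] w 0.319
6
[[-22.7, -30.5, -2.3, 0.0], [-22.7, -30.5, -2.3, 0.0], [-22.7, -30.5, -2.3, 0.0], [-22.7, -30.5, -2.3, 0.0], [-22.7, -30.5, -2.3, 0.0], [-22.7, -30.5, -2.3, 0.0]]
109 [ 0.4714 -0.0151  0.1454] 0.1453
```

The post top is now at 0.1453 (home is 0.145). Carrying the weight back to its spot.

Emit:
{"op": "step_arm", "data": {"steps": [[-28,-37,-2,0]]}}

```text
time: 25.95
tool_pos: [0.4704, -0.1579, 0.2567]
tool_rot: [-0.0, 0.318, 0.948, 0.014]
contact_force: [1.4, -1.1, -4.1]
gripper_width: 0.32
```

```bash
python3 hold.py 3 .466 -.345 .25
```

```text
t 26.1 pos [ 0.4698 -0.1624  0.2566] head 52.4 tilt z [ 0.008  0.024 -1.   ] F [ 0.7  0.5 -5.3] w 0.316
5
[[-21.7, -29.4, 0.4, 0.0], [-21.7, -29.4, 0.4, 0.0], [-21.7, -29.4, 0.4, 0.0], [-21.7, -29.4, 0.4, 0.0], [-21.7, -29.4, 0.4, 0.0]]
```

Emit:
{"op": "step_arm", "data": {"steps": [[-28,-37,-2,0]]}}

```text
time: 26.2
tool_pos: [0.47, -0.2046, 0.2567]
tool_rot: [-0.001, 0.319, 0.947, 0.015]
contact_force: [0.9, -1.1, -5.4]
gripper_width: 0.314
```

```bash
python3 hold.py 3 .466 -.345 .25
```

```text
t 26.35 pos [ 0.4693 -0.2091  0.2567] head 52.3 tilt z [ 0.007  0.025 -1.   ] F [-0.1  0.8 -4.2] w 0.312
4
[[-20.2, -27.4, 0.8, 0.0], [-20.2, -27.4, 0.8, 0.0], [-20.2, -27.4, 0.8, 0.0], [-20.2, -27.4, 0.8, 0.0]]
```

Emit:
{"op": "step_arm", "data": {"steps": [[-28,-37,-2,0]]}}

```text
time: 26.45
tool_pos: [0.4696, -0.2509, 0.2569]
tool_rot: [-0.001, 0.32, 0.947, 0.015]
contact_force: [0.9, -0.7, -3.8]
gripper_width: 0.319
```

```bash
python3 hold.py 3 .466 -.345 .25
```

```text
t 26.6 pos [ 0.4689 -0.2555  0.2569] head 52.2 tilt z [ 0.006  0.026 -1.   ] F [ 0.3  0.3 -4.6] w 0.314
2
[[-26.3, -36.3, 2.3, 0.0], [-26.3, -36.3, 2.3, 0.0]]
```

Emit:
{"op": "step_arm", "data": {"steps": [[-28,-37,-2,0]]}}

```text
time: 26.7
tool_pos: [0.4693, -0.2971, 0.2571]
tool_rot: [-0.002, 0.321, 0.947, 0.016]
contact_force: [0.9, -0.3, -4.8]
gripper_width: 0.317
```

```bash
python3 hold.py 3 .466 -.345 .25
```

```text
Traceback (most recent call last):
  File "hold.py", line 3, in <module>
    for _ in range(int(sys.argv[1])): grab_frame('wrist')
                                      ~~~~~~~~~~^^^^^^^^^
ValueError: 200 camera calls are used up
```

Camera calls are used up, so the rest goes on the pose and force readings.

Emit:
{"op": "step_arm", "data": {"steps": [[-15,-20,0,0],[-8,-10,10,0],[0,0,10,0],[0,0,15,0],[0,0,15,0],[0,0,15,0]]}}

```text
time: 27.3
tool_pos: [0.4722, -0.3288, 0.186]
tool_rot: [-0.002, 0.319, 0.948, 0.017]
contact_force: [-0.1, -0.0, -5.1]
gripper_width: 0.313
```

```bash
python3 hold.py 0 .466 -.345 .0657
```

```text
t 27.3 pos [ 0.4722 -0.3288  0.186 ] head 52.8 tilt z [ 0.008  0.032 -0.999] F [-0.1 -0.  -5.1] w 0.313
3
[[-2.1, -6.8, 39.9, 0.0], [-2.1, -6.8, 39.9, 0.0], [-2.1, -6.8, 39.9, 0.0]]
```

Emit:
{"op": "step_arm", "data": {"steps": [[-2,-7,15,0],[-2,-6,15,0],[0,-3,15,0],[0,0,15,0],[0,0,15,0],[0,0,8,0]]}}

```text
time: 27.9
tool_pos: [0.4642, -0.3395, 0.0916]
tool_rot: [-0.004, 0.318, 0.948, 0.018]
contact_force: [0.9, 0.2, -5.3]
gripper_width: 0.312
```

```bash
python3 hold.py 0 .466 -.345 .0657
```

```text
t 27.9 pos [ 0.4642 -0.3395  0.0916] head 52.9 tilt z [ 0.004  0.036 -0.999] F [ 0.9  0.2 -5.3] w 0.312
1
[[-5.2, -4.1, 25.7, 0.0]]
```

Emit:
{"op": "step_arm", "data": {"steps": [[-2,-2,8,0],[-1,-1,6,0],[0,0,3,0],[0,0,2,0]]}}

```text
time: 28.3
tool_pos: [0.4653, -0.3435, 0.0705]
tool_rot: [-0.004, 0.318, 0.948, 0.018]
contact_force: [-0.1, 0.9, -4.1]
gripper_width: 0.315
```

Emit:
{"op": "step_arm", "data": {"steps": [[0,0,1.5,0]]}}

```text
time: 28.4
tool_pos: [0.4655, -0.3436, 0.0693]
tool_rot: [-0.004, 0.318, 0.948, 0.018]
contact_force: [-0.1, 0.7, -3.8]
gripper_width: 0.317
```

Emit:
{"op": "step_arm", "data": {"steps": [[0,0,1.5,0]]}}

```text
time: 28.5
tool_pos: [0.4659, -0.3439, 0.0682]
tool_rot: [-0.003, 0.318, 0.948, 0.017]
contact_force: [-0.3, 1.3, -4.8]
gripper_width: 0.316
```

Emit:
{"op": "step_arm", "data": {"steps": [[0,0,1.5,0]]}}

```text
time: 28.6
tool_pos: [0.4662, -0.344, 0.0671]
tool_rot: [-0.003, 0.318, 0.948, 0.017]
contact_force: [-1.1, -0.1, -4.9]
gripper_width: 0.316
```

Emit:
{"op": "step_arm", "data": {"steps": [[0,0,1.5,0]]}}

```text
time: 28.7
tool_pos: [0.4664, -0.3442, 0.066]
tool_rot: [-0.002, 0.318, 0.948, 0.017]
contact_force: [-1.3, 2.5, 2.5]
gripper_width: 0.318
```

Emit:
{"op": "step_arm", "data": {"steps": [[0,0,1.5,0]]}}

```text
time: 28.8
tool_pos: [0.4667, -0.3443, 0.066]
tool_rot: [-0.002, 0.318, 0.948, 0.017]
contact_force: [-3.9, 3.3, 6.9]
gripper_width: 0.316
```

Emit:
{"op": "step_arm", "data": {"steps": [[0,0,1,0],[0,0,0,0],[0,0,0,0]]}}

```text
time: 29.1
tool_pos: [0.467, -0.3446, 0.0661]
tool_rot: [-0.002, 0.318, 0.948, 0.017]
contact_force: [-1.0, 1.1, -3.1]
gripper_width: 0.319
```

Emit:
{"op": "step_arm", "data": {"steps": [[0,0,0,0],[0,0,0,0],[0,0,0,0],[0,0,0,0],[0,0,0,0],[0,0,0,0]], "claw": 100}}

```text
time: 29.7
tool_pos: [0.4694, -0.3468, 0.0687]
tool_rot: [0.002, 0.318, 0.948, 0.015]
contact_force: [-0.1, 0.2, 0.0]
gripper_width: 0.996
```

```bash
python3 hold.py 0 .466 -.345 .2
```

```text
t 29.7 pos [ 0.4694 -0.3468  0.0687] head 52.9 tilt z [ 0.013  0.028 -1.   ] F [-0.1  0.2  0. ] w 0.996
3
[[1.6, 1.1, -43.7, 0.0], [1.6, 1.1, -43.7, 0.0], [1.6, 1.1, -43.7, 0.0]]
```

Released with zero force on the tool. Backing straight up slowly.

Emit:
{"op": "step_arm", "data": {"steps": [[0,0,-10,0],[0,0,-15,0],[0,0,-20,0],[0,0,-20,0],[0,0,-25,0],[0,0,-25,0],[0,0,0,0],[0,0,0,0]]}}

```text
time: 30.5
tool_pos: [0.4686, -0.351, 0.1963]
tool_rot: [0.004, 0.318, 0.948, 0.014]
contact_force: [-0.3, -0.5, -0.2]
gripper_width: 1.0
```

```bash
python3 -c "
from h import *
s=state();print(s['time'],s['tool_pos'],s['contact_force']);print(job_done())"
```

```text
30.5 [ 0.46855692 -0.35100647  0.19631971] [-0.25013605 -0.46807872 -0.21689423]
the job is handed in; nothing more can be done
None
```

I set the round-headed post in the grey socket, drove it home with the tapping weight, stood the weight back on the bench and handed the job in at 30.5 s. The final stance of the weight was not checked by camera, because all 200 camera calls were used up on the carry back.

- **Post set in lightly:** after I let go, its top measured 0.150 m, so post_mid was about 10 mm above the rim, inside the 8–20 mm window. It stood upright near the bore's axis.
- **Post driven home:** I pressed with the weight in steps until it stopped firmly at about 30 N. The top camera then gave the post's top at 0.1453 m (0.145 is home), centred at (0.471, -0.015), which matches the socket.
- **Weight put back:** I lowered it near its first spot until the bench carried it at the same height as when I picked it up. After release the tool read no load, and I backed straight up with no contact. It was tilted about 0.05 rad in the grip just before touching the bench, so I expect it settled flat, but no picture shows it.
- **Square post, mug and bottle:** the square post was still in the rack in the last picture I viewed, and no move came near the mug or bottle. I did not re-measure any of them at the end.

The tool slowly tilted during chained moves, up to about 0.12 rad at one point. I took most of that out before driving the post.

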